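# Turn the blue-backed sanding board over on the cue bench

### The arm

A 7-joint arm with a two-finger parallel gripper is mounted at the origin on the work surface. World frame = base frame: x ahead of the robot, y to its left, z up, the work surface at z = 0. Lengths are in m, angles in rad, forces in N, time in s.
With the tool pointing down it reaches from about 0.35 to 0.9 m from the base axis. Payload 7.2 kg.
Tool frame: the origin (TCP) lies at the very end of the fingers, on their centre line; the grasp point (between the pads) lies 19 mm behind it (env.hold_point_z is the distance from the TCP to the grasp point, in m); z points along the fingers, y is the line along which they close (so a half turn about z gives the same grasp; the last joint's range is limited). The gripper opens to 88 mm and grips with 3 to 60 N. Pads are 20 mm wide; open, the fingers measure 115 mm over their backs; the gripper's body (75 mm by 178 mm) begins 61 mm behind the grasp point.
Start: joints at [-1.382, 0.411, -0.013, 1.596, 0.006, 1.134, -0.082], TCP at [0.159, 0.605, 0.223] pointing down, gripper open.
Joint ranges: [-2.95, 2.95], [-0.29, 1.99], [-1.47, 1.44], [0.14, 2.54], [-1.03, 4.17], [0.13, 1.85], [-2.86, 2.86]. Speed limits (rad/s): [2.39, 2.39, 3.01, 3.01, 3.14, 3.14, 3.14].

### API

Orientations are given as a 3x3 rotation matrix whose columns are the frame's x, y, z axes.
In Python, from plant import readout, optics, workorder, env gives the robot as it stands.
- The arm moves only by the tool carry_out, never from a script. Its argument "deltas" is a list of rows, each an object with "offset": the shift along the tool's x, y, z as a fraction of full scale, a list of three; "spin": the turn about the tool's z as a fraction of full scale. In form: [{"offset": [tx, ty, tz], "spin": spin}, ...]. A call has 1 to 5 rows; each row is the pose to reach, as a shift and turn from the pose commanded when the call began, along the tool's axes at that moment; what a row does not reach only later rows make up. Full scale, the value 1, is 0.5 m for a shift and 90 degrees for a turn. A row lasts 1/10 s, in which the tool goes at most 50 mm and 8.59 degrees, less where a joint would pass 70% of its speed; a pose out of reach is approached as far as the arm can. A call with a number of a shift or a turn outside -1 to 1 is refused whole. A call with a gripper value outside its range is refused whole. "gripper" is the gripper's target within -1 to 1 (shut at 1, half-way at 0, fully open at -1), set as the call begins (left out, the last holds). The fingers move at their own pace and stop on an object; "squeeze" is the grip in N (left out, the last holds). Time passes only in rows, so rows that repeat a pose let the fingers close. It gives the time, the measured TCP pose, the force, the opening and the grip force at its end, in the units of the state.
- readout.get_obs(): the state, without advancing time (a new reading comes with each control period).
- optics.grab_frame(name): name is "scene" or "top" or "wrist"; returns a dict with "image" (420x560x3 uint8, red, green, blue), "depth" (420x560 float32, m along the optical axis (not along the pixel's ray), 0 where there is no reading), "fovy" (degrees; the focal length in pixels is half the picture's height over the tangent of half this angle, whatever the lens; pixels are square), "cx", "cy" (the principal point, pixels), "k1" (the pictures are not rectified: a ray, as slopes to the right and down, at radius r is drawn at 1 + k1 r^2 times it, then the intrinsics apply), "camera_from_world" (4x4, takes a point from world to camera coordinates); the wrist camera has in their place "mount" (4x4, takes a point from camera to tool coordinates, whose origin is the TCP and whose axes are the flange's). Camera axes: x right, y up, looking along -z (the intrinsics and any distortion apply to the point x, -y, -z); pixel columns grow to the right and rows downward; lengths in m; the calibration is good to about 2 mm. A picture is of the moment at which its call begins: read the wrist's pose just before it.
- workorder.finish_job(): hands the job in; it is judged then, once.
The state is a dict: "time": time; "joints": joint angles; "qvel": joint speeds; "tau": joint torques, N m; "tool_pos": TCP position; "tcp_rot": TCP orientation; "wrist_force": force on the tool from outside, world axes, zero at the start; "wrist_torque": the same for the moment, N m; "grip_width": opening from 0.0 (shut) to 1.0 (fully open); "grasp_force": force on a finger pad.
Only numpy, scipy, OpenCV 4.12 (cv2) and the standard library are available. Lean on these libraries where they do the work, as an engineer would, in place of code of your own. Each camera call takes 0.05 s, during which the arm holds its last target. There are 200 camera calls.

### The job

Turn the blue-backed sanding board over: lever its raised edge up, with its lower edge staying in the groove against the kerb, until it stands on edge, then lower it over the kerb, without letting it slam down, so that it lies flat on the wooden bed with its red grit face up. Leave the black-backed board where it is.

Things in the scene. Friction and masses are not known exactly. Their poses are not given: they have to be found in the camera images.
- stand: Fixed stand 320 wide (y), mm. Origin on the bench under the kerb's upright face, midway between the two bays (y +80, -80; either board in either). z up, x from slope over kerb to bed, within 0.35 rad of robot's ahead. Steel sheet slopes 30 deg, rising to the robot, from x -7, z 8 to x -65, z 41; it and the upright steel kerb face (x 0, z 6..18) form a V groove, floor z 6; free beyond.
- bed (a point): Middle of the top of the stand's flat level wooden bed (axes as the stand's), 75 mm beyond the kerb face and 18 mm above the bench. The bed is 150 mm long (x) by 320 mm wide (y), level with the kerb's top edge, open all round.
- board: Loose plywood plate to turn, 100 (x) by 110 (y) by 8 (z) mm, 0.11 to 0.22 kg; origin at its centre. Blue back is +z, red grit -z. Starts blue up on the slope, tilted 30 deg: its +x edge in the groove at the kerb, its -x edge raised towards the robot, 56 (lower corner, stand x -91) to 63 mm above the bench, 30 mm past the sheet. Pushing that edge towards the kerb and up swings it about the groove.
- board_other: The other board, same size and same pose in the other bay, about 50 mm clear of the first sideways: black back up, green grit face down. Origin at its centre. To be left alone.

How it is judged:
On the way:
1. the blue-backed board stands on edge (within 20 degrees) in the groove at the kerb (angle between board's own z axis and vertical between 1.22 and 1.92 rad and x of board in the frame of stand between -0.04 and 0.04 m and z of board in the frame of stand below 0.075 m), for 0.1 s.
At the end, for the whole second after the job is handed in: The blue-backed board lies flat (within 10 degrees) and still on the bed, red face up, its centre 10 to 100 mm beyond the kerb face and within 130 mm of the stand's middle, 15 to 32 mm above the bench; the black-backed board is within 15 mm of where it started (angle between board's own z axis and vertical above 2.967 rad and x of board in the frame of stand between 0.01 and 0.1 m and y of board in the frame of stand between -0.13 and 0.13 m and z of board in the frame of stand between 0.015 and 0.032 m and linear speed of board below 0.02 m/s and distance of board_other from where it was at the start of the episode below 0.015 m); the robot touches nothing.
It fails at once if the blue-backed board slams down (turns faster than 13 rad/s, as when it is let fall freely from more than about 40 degrees above flat) (angular speed of board above 13 rad/s).
It fails at once if the black-backed board is shifted by more than 15 mm (distance of board_other from where it was at the start of the episode above 0.015 m).
It also fails if it takes over 42 s, if anything falls off the work surface, if the arm or the gripper's body presses on something with over 40 N, if the wrist force passes 120 N, or if a joint passes its speed limit or range.

## Working session

There is one attempt and no reset: what is moved stays moved. The work goes in short steps, Python scripts to look and compute and a tool call to move; the robot and the scene stay as the last step left them, time stands still between calls to the robot, and variables do not carry over. Pictures are saved under pics/ and viewed, at most 10 in all, crops included, and the job is handed in when it is done.

Besides the shell and the picture viewer there is one more tool, called after "Call:" by a JSON object that holds its "name" and its "arguments", one argument or row to a line. carry_out: Moves the arm, as the interface text tells. Shift numbers are shares of 0.5 m and turn numbers shares of 90 degrees, none past 1 either way. Its arguments: {"type":"object","properties":{"deltas":{"type":"array"},"gripper":{"type":"number"},"squeeze":{"type":"number"}},"required":["deltas"]}

```bash
mkdir -p pics; ls
cat > h.py <<'E'
import numpy as np, cv2
from plant import readout, optics, workorder, env
def grab(n, fn=None):
    f=optics.grab_frame(n)
    if fn: cv2.imwrite('pics/'+fn, f['image'][:,:,::-1])
    return f
def world(f,u,v,obs=None,r=2,d=None):
    H=f['image'].shape[0]; fl=H/2/np.tan(np.radians(f['fovy'])/2)
    K=np.array([[fl,0,f['cx']],[0,fl,f['cy']],[0,0,1.]])
    s=cv2.undistortPoints(np.array([[[u,v]]],float),K,np.array([f['k1'],0,0,0.]))[0,0]
    if d is None:
        p=f['depth'][int(v)-r:int(v)+r+1,int(u)-r:int(u)+r+1]; d=np.median(p[p>0])
    c=np.array([s[0]*d,-s[1]*d,-d,1])
    if 'mount' in f:
        t=f['mount']@c; return obs['tcp_rot']@t[:3]+obs['tool_pos']
    return (np.linalg.inv(f['camera_from_world'])@c)[:3]
E
python3 - <<'E'
from h import *
f=grab('scene','s1.png'); g=grab('top','t1.png')
o=readout.get_obs(); print({k:np.round(v,3) for k,v in o.items()})
print(f['fovy'],f['k1'],g['fovy'],np.round(f['camera_from_world'],2),np.round(g['camera_from_world'],2))
E
```

```text
pics
{'time': np.float64(0.1), 'joints': array([-1.382,  0.412, -0.013,  1.597,  0.006,  1.134, -0.082]), 'qvel': array([-0.001, -0.003,  0.   , -0.003,  0.001, -0.   ,  0.   ]), 'tau': array([ 3.0000e-03, -5.8910e+01,  6.4400e-01, -2.9171e+01, -5.4000e-02,
        1.4000e-02,  0.0000e+00]), 'tool_pos': array([0.159, 0.604, 0.222]), 'tcp_rot': array([[-0.967,  0.254, -0.   ],
       [ 0.254,  0.967, -0.001],
       [-0.   , -0.001, -1.   ]]), 'wrist_force': array([ 0.69 , -0.423, -0.514]), 'wrist_torque': array([-0.029,  0.018,  0.021]), 'grasp_force': np.float64(0.0), 'grip_width': np.float64(1.002)}
48.73500008143162 0.04454722049933885 44.95159310422919 [[ 0.55  0.83  0.   -0.32]
 [-0.71  0.47  0.53  0.36]
 [ 0.44 -0.3   0.85 -0.95]
 [ 0.    0.    0.    1.  ]] [[ 0.03 -1.   -0.01  0.02]
 [ 1.    0.03  0.06 -0.57]
 [-0.06 -0.01  1.   -0.71]
 [ 0.    0.    0.    1.  ]]
```

View pics/t1.png

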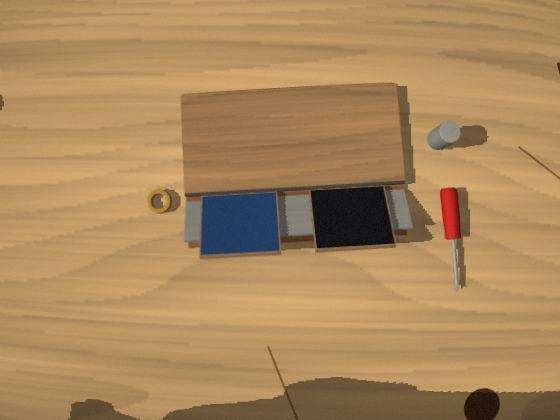

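View pics/s1.png

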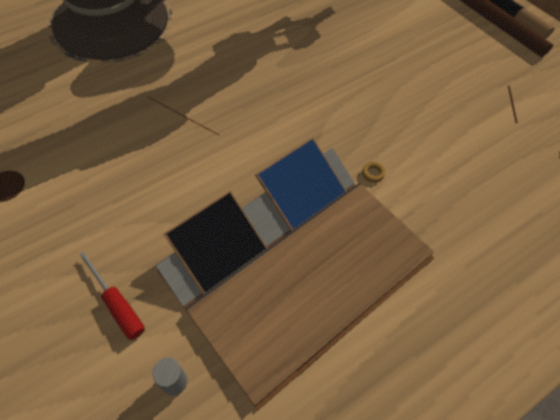

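The top view shows the blue board on the left, with corners at about (201,196), (277,192), (281,253) and (200,258). The bed corners are at (182,95), (397,83), (405,182) and (186,194). The scene view agrees: blue is in the +y bay and the bed lies beyond it.

Run:
```python
from h import *
g=grab('top')
B=[world(g,*p) for p in [(185,98),(394,86),(402,179),(189,190)]]
for p in B: print('bed',p.round(4))
for p in [(204,199),(274,195),(278,249),(204,254)]: print('blue',world(g,*p).round(4))
B=np.array(B)
# mask-fit of bed: wood z near 18mm -> use board colour mask for yaw, centre
im=g['image'].astype(int); m=((im[...,2]>im[...,0]+40)).astype(np.uint8)
m[:150]=0; c=max(cv2.findContours(m,0,1)[0],key=cv2.contourArea)
r=cv2.minAreaRect(c); bp=cv2.boxPoints(r); print(r)
W=[]
for p in bp:
    q=p+(np.array(r[0])-p)*0.08; W.append(world(g,*q)); print(p.round(1),W[-1].round(4))
o=readout.get_obs(); print(o['tool_pos'])
```

```text
bed [0.732  0.1639 0.0178]
bed [ 0.76   -0.1446  0.0182]
bed [ 0.6212 -0.1563  0.0178]
bed [0.5959 0.1514 0.0178]
blue [0.5837 0.1293 0.0159]
blue [0.5923 0.0288 0.0167]
blue [0.516  0.0213 0.0608]
blue [0.5062 0.1203 0.062 ]
((238.13279724121094, 223.25689697265625), (57.371421813964844, 77.63052368164062), 86.633544921875)
[197.7 196.9] [0.5842 0.1349 0.0082]
[275.2 192.3] [0.5926 0.0313 0.0152]
[278.6 249.6] [0.5179 0.025  0.0591]
[201.1 254.2] [0.5092 0.1206 0.0599]
[0.15866312 0.60414935 0.22202379]
```

Call:
{"name": "carry_out", "arguments": {
  "deltas": [
    {"offset": [-1, -0.83, 0], "spin": 0.78},
    {"offset": [-1, -0.83, 0], "spin": 0.78},
    {"offset": [-1, -0.83, 0], "spin": 0.78},
    {"offset": [-1, -0.83, 0], "spin": 0.78},
    {"offset": [-1, -0.83, 0], "spin": 0.78}
  ],
  "gripper": -1,
  "squeeze": 5
}}

```text
time: 0.65
tool_pos: [0.3051, 0.3993, 0.2226]
tcp_rot: [[-0.529, 0.848, -0.0], [0.848, 0.529, 0.0], [0.0, -0.0, -1.0]]
wrist_force: [1.0, -0.3, 0.1]
grip_width: 0.996
grasp_force: 0.0
```

Call:
{"name": "carry_out", "arguments": {
  "deltas": [
    {"offset": [-0.8, 0.054, 0], "spin": 0.304},
    {"offset": [-0.8, 0.054, 0], "spin": 0.304},
    {"offset": [-0.8, 0.054, 0], "spin": 0.304},
    {"offset": [-0.8, 0.054, 0], "spin": 0.304},
    {"offset": [-0.8, 0.054, 0], "spin": 0.304}
  ]
}}

```text
time: 1.15
tool_pos: [0.4525, 0.1977, 0.2228]
tcp_rot: [[-0.086, 0.996, 0.0], [0.996, 0.086, 0.0], [0.0, 0.0, -1.0]]
wrist_force: [1.0, 0.5, -0.3]
grip_width: 0.995
grasp_force: 0.0
```

```bash
cat >> h.py <<'E'
ex=np.array([.9963,.0859,0]); ey=np.array([-.0859,.9963,0])
def st(p): return np.array([p@ex-.600,p@ey+.0525,p[2]])
def where():
    o=readout.get_obs(); print('stand xyz mm',(1e3*st(o['tool_pos'])).round(1),'t',o['time'],'yaw of y',np.degrees(np.arctan2(o['tcp_rot'][1,1],o['tcp_rot'][0,1])).round(2),'F',o['wrist_force'].round(1),'w',o['grip_width'].round(3))
E
python3 -c "from h import *; where()"
```

```text
Traceback (most recent call last):
  File "h.py", line 20, in where
    o=readout.get_obs(); print('stand xyz mm',(1e3*st(o['tool_pos'])).round(1),'t',o['time'],'yaw of y',np.degrees(np.arctan2(o['tcp_rot'][1,1],o['tcp_rot'][0,1])).round(2),'F',o['wrist_force'].round(1),'w',o['grip_width'].round(3))
                                                                                                                                                                                                               ^^^^^^^^^^^^^^^^^^^^^
AttributeError: 'float' object has no attribute 'round'
```

Call:
{"name": "carry_out", "arguments": {
  "deltas": [
    {"offset": [-0.1, 0.06, 0], "spin": 0},
    {"offset": [-0.2, 0.12, 0], "spin": 0},
    {"offset": [-0.261, 0.152, 0.06], "spin": 0},
    {"offset": [-0.261, 0.152, 0.14], "spin": 0},
    {"offset": [-0.261, 0.152, 0.2], "spin": 0}
  ]
}}

```text
time: 1.65
tool_pos: [0.5389, 0.0732, 0.1205]
tcp_rot: [[-0.083, 0.997, -0.001], [0.997, 0.083, -0.001], [-0.001, -0.001, -1.0]]
wrist_force: [0.1, 0.9, -0.2]
grip_width: 0.996
grasp_force: 0.0
```

```bash
sed -i "s/o\['grip_width'\].round(3)/float(o['grip_width'])/" h.py
python3 - <<'E'
from h import *
where(); o=readout.get_obs(); f=grab('wrist','w1.png'); g=grab('scene')
cv2.imwrite('pics/s2.png',cv2.resize(g['image'][100:310,130:410,::-1],None,fx=2.5,fy=2.5))
E
```

```text
stand xyz mm [-56.8  79.2 120.5] t 1.65 yaw of y 4.73 F [ 0.1  0.9 -0.2] w 0.9963345670302896
```

View pics/w1.png

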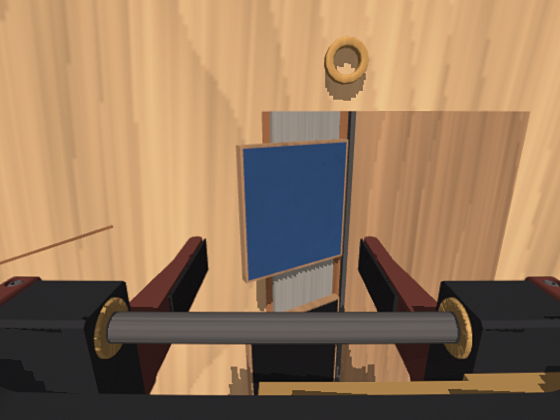

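The wrist view shows the board's raised edge running (238,147)–(243,278) and its kerb edge (348,142)–(345,262). The fingertips, near columns 205 and 365, lie either side of it.

Run:
```python
from h import *
o=readout.get_obs(); f=grab('wrist')
for p in [(249,155),(252,270),(340,148),(338,258),(345,200),(400,150),(450,200),(295,205)]: print(p,(1e3*st(world(f,*p,obs=o))).round(1))
```

```text
(249, 155) [-83.1 128.9  61. ]
(252, 270) [-83.6  37.6  61.8]
(340, 148) [-11.3 129.2  20.2]
(338, 258) [-7.2 26.  17.6]
(345, 200) [-3.6 82.5 15.6]
(400, 150) [ 40.1 127.4  18.1]
(450, 200) [89.7 83.3 18. ]
(295, 205) [-49.3  85.7  41.8]
```

Call:
{"name": "carry_out", "arguments": {
  "deltas": [
    {"offset": [0, 0, 0.05], "spin": 0},
    {"offset": [0, 0.004, 0.1], "spin": 0},
    {"offset": [0, 0.006, 0.14], "spin": 0},
    {"offset": [0, 0.008, 0.165], "spin": 0},
    {"offset": [0, 0.008, 0.173], "spin": 0}
  ]
}}

```text
time: 2.3
tool_pos: [0.5432, 0.0769, 0.0365]
tcp_rot: [[-0.087, 0.996, 0.0], [0.996, 0.087, 0.0], [0.0, 0.0, -1.0]]
wrist_force: [-0.2, 0.5, -0.2]
grip_width: 1.002
grasp_force: 0.0
```

```bash
python3 -c "from h import *; where()"
```

```text
stand xyz mm [-52.2  82.5  36.5] t 2.3 yaw of y 5.0 F [-0.2  0.5 -0.2] w 1.0018328133564178
```

Call:
{"name": "carry_out", "arguments": {
  "deltas": [
    {"offset": [0, 0.01, -0.004], "spin": 0},
    {"offset": [0, 0.018, -0.014], "spin": 0},
    {"offset": [0, 0.026, -0.026], "spin": 0},
    {"offset": [0, 0.034, -0.038], "spin": 0},
    {"offset": [0, 0.042, -0.048], "spin": 0}
  ]
}}

```text
time: 2.8
tool_pos: [0.5646, 0.0783, 0.0614]
tcp_rot: [[-0.086, 0.996, 0.001], [0.996, 0.086, 0.0], [0.0, 0.001, -1.0]]
wrist_force: [-2.1, -0.5, -0.1]
grip_width: 1.0
grasp_force: 0.8
```

Run:
```python
from h import *
where(); g=grab('scene')
cv2.imwrite('pics/s3.png',cv2.resize(g['image'][100:310,130:410,::-1],None,fx=2.5,fy=2.5))
```

```text
stand xyz mm [-30.8  82.   61.4] t 2.8 yaw of y 4.96 F [-2.1 -0.5 -0.1] w 1.0002897636757961
```

View pics/s3.png

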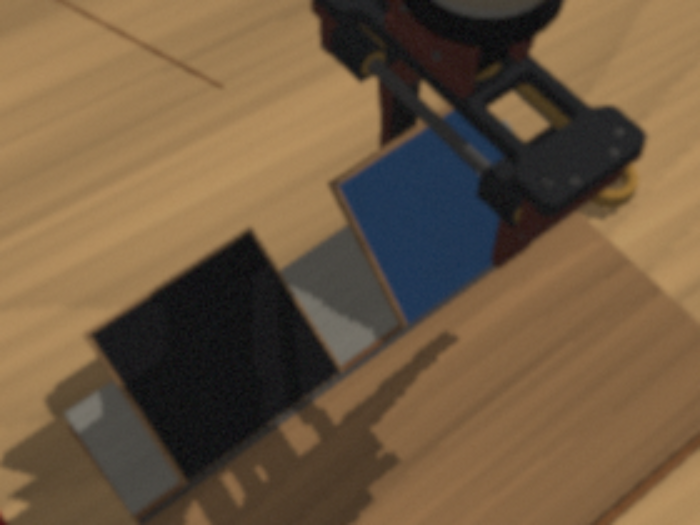

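The blue board is raised to about 45°, with its foot edge still in the groove along (400,325)–(500,265). Continuing the arc.

Call:
{"name": "carry_out", "arguments": {
  "deltas": [
    {"offset": [0, 0.014, -0.012], "spin": 0},
    {"offset": [0, 0.028, -0.024], "spin": 0},
    {"offset": [0, 0.042, -0.035], "spin": 0},
    {"offset": [0, 0.058, -0.043], "spin": 0},
    {"offset": [0, 0.072, -0.05], "spin": 0}
  ]
}}

```text
time: 3.35
tool_pos: [0.6009, 0.0813, 0.0856]
tcp_rot: [[-0.086, 0.996, 0.001], [0.996, 0.086, 0.0], [-0.0, 0.001, -1.0]]
wrist_force: [-1.2, -0.4, -0.6]
grip_width: 1.005
grasp_force: 0.2
```

Run:
```python
from h import *
where()
```

```text
stand xyz mm [ 5.6 81.9 85.6] t 3.35 yaw of y 4.96 F [-1.2 -0.4 -0.6] w 1.0052228501060823
```

Call:
{"name": "carry_out", "arguments": {
  "deltas": [
    {"offset": [0, 0, 0], "spin": 0},
    {"offset": [0, 0, 0], "spin": 0},
    {"offset": [0, 0, 0], "spin": 0},
    {"offset": [0, 0, 0], "spin": 0},
    {"offset": [0, 0, 0], "spin": 0}
  ],
  "gripper": 0.05
}}

```text
time: 3.85
tool_pos: [0.5994, 0.0812, 0.085]
tcp_rot: [[-0.086, 0.996, -0.0], [0.996, 0.086, 0.0], [0.0, -0.0, -1.0]]
wrist_force: [-0.5, -0.2, 1.0]
grip_width: 0.585
grasp_force: 0.1
```

Run:
```python
from h import *
where(); g=grab('scene')
cv2.imwrite('pics/s4.png',cv2.resize(g['image'][100:310,130:410,::-1],None,fx=2.5,fy=2.5))
```

```text
stand xyz mm [ 4.2 81.9 85. ] t 3.85 yaw of y 4.95 F [-0.5 -0.2  1. ] w 0.5847748022492345
```

View pics/s4.png

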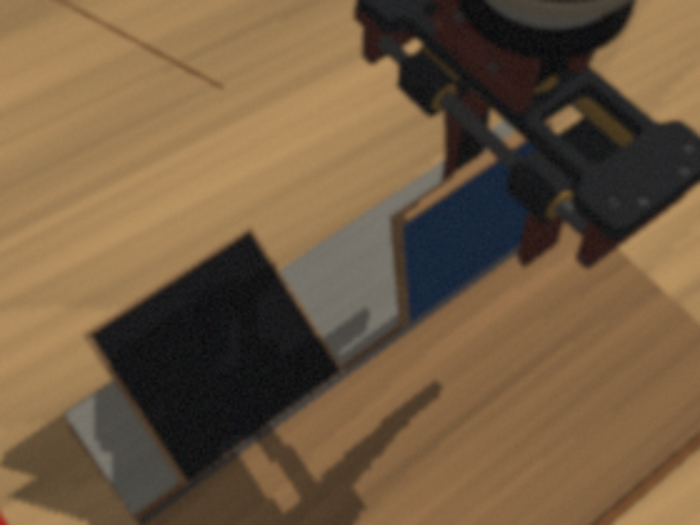

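The board stands nearly upright between the fingers, top edge about (400,212)–(525,148), with its foot in the groove. Next I narrow the gap.

Call:
{"name": "carry_out", "arguments": {
  "deltas": [
    {"offset": [0, 0, 0], "spin": 0},
    {"offset": [0, 0, -0.004], "spin": 0},
    {"offset": [0, 0, -0.008], "spin": 0},
    {"offset": [0, 0, -0.01], "spin": 0},
    {"offset": [0, 0, -0.01], "spin": 0}
  ],
  "gripper": 0.4
}}

```text
time: 4.4
tool_pos: [0.5998, 0.0812, 0.0904]
tcp_rot: [[-0.086, 0.996, 0.0], [0.996, 0.086, 0.0], [0.0, 0.0, -1.0]]
wrist_force: [0.3, -0.3, 0.3]
grip_width: 0.298
grasp_force: 0.0
```

Run:
```python
from h import *
where()
```

```text
stand xyz mm [ 4.5 81.9 90.4] t 4.4 yaw of y 4.95 F [ 0.3 -0.3  0.3] w 0.297820553601401
```

Call:
{"name": "carry_out", "arguments": {
  "deltas": [
    {"offset": [0, 0.008, 0], "spin": 0},
    {"offset": [0, 0.016, 0.002], "spin": 0},
    {"offset": [0, 0.024, 0.005], "spin": 0},
    {"offset": [0, 0.032, 0.008], "spin": 0},
    {"offset": [0, 0.04, 0.012], "spin": 0}
  ]
}}

```text
time: 4.9
tool_pos: [0.62, 0.083, 0.0839]
tcp_rot: [[-0.086, 0.996, 0.0], [0.996, 0.086, -0.0], [-0.0, 0.0, -1.0]]
wrist_force: [-0.2, -0.3, -0.3]
grip_width: 0.292
grasp_force: 0.1
```

Run:
```python
from h import *
where(); g=grab('scene')
cv2.imwrite('pics/s5.png',cv2.resize(g['image'][100:310,130:410,::-1],None,fx=2.5,fy=2.5))
```

```text
stand xyz mm [24.8 81.9 83.9] t 4.9 yaw of y 4.95 F [-0.2 -0.3 -0.3] w 0.2923954943364781
```

View pics/s5.png

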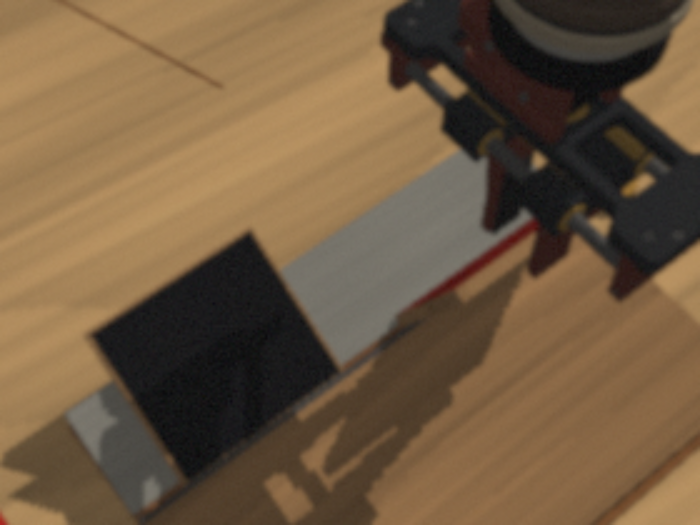

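Red face now shows at (400–540, 220–310), so the board has tipped past vertical and rests on the front finger. I lower it gradually.

Call:
{"name": "carry_out", "arguments": {
  "deltas": [
    {"offset": [0, 0.002, 0.004], "spin": 0},
    {"offset": [0, 0.005, 0.01], "spin": 0},
    {"offset": [0, 0.008, 0.017], "spin": 0},
    {"offset": [0, 0.011, 0.025], "spin": 0},
    {"offset": [0, 0.014, 0.034], "spin": 0}
  ],
  "gripper": -0.14
}}

```text
time: 5.45
tool_pos: [0.627, 0.0837, 0.067]
tcp_rot: [[-0.086, 0.996, 0.001], [0.996, 0.086, 0.0], [0.0, 0.001, -1.0]]
wrist_force: [0.6, 0.7, -0.2]
grip_width: 0.57
grasp_force: 0.6
```

Run:
```python
from h import *
where()
```

```text
stand xyz mm [31.9 82.  67. ] t 5.45 yaw of y 4.96 F [ 0.6  0.7 -0.2] w 0.5703518422178456
```

Call:
{"name": "carry_out", "arguments": {
  "deltas": [
    {"offset": [0, 0, 0.006], "spin": 0},
    {"offset": [0, 0, 0.012], "spin": 0},
    {"offset": [0, 0, 0.019], "spin": 0},
    {"offset": [0, 0, 0.027], "spin": 0},
    {"offset": [0, 0, 0.035], "spin": 0}
  ],
  "gripper": -0.85
}}

```text
time: 5.95
tool_pos: [0.6269, 0.0836, 0.0494]
tcp_rot: [[-0.086, 0.996, 0.001], [0.996, 0.086, 0.0], [-0.0, 0.001, -1.0]]
wrist_force: [2.9, -0.2, 1.4]
grip_width: 0.924
grasp_force: 1.5
```

Run:
```python
from h import *
where(); o=readout.get_obs(); g=grab('scene')
cv2.imwrite('pics/s6.png',cv2.resize(g['image'][100:310,130:410,::-1],None,fx=2.5,fy=2.5))
```

```text
stand xyz mm [31.7 82.  49.4] t 5.95 yaw of y 4.96 F [ 2.9 -0.2  1.4] w 0.9238885791244398
```

View pics/s6.png

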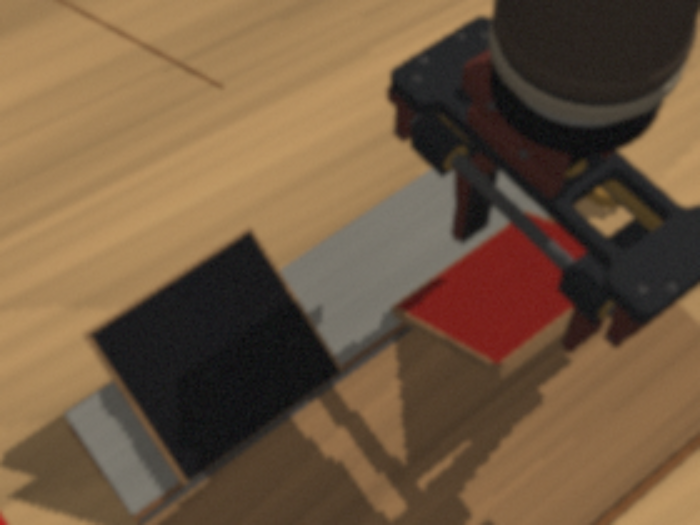

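The board is leaning at roughly 35° on the front finger, red side up. I keep lowering it.

Call:
{"name": "carry_out", "arguments": {
  "deltas": [
    {"offset": [0, 0.004, 0.005], "spin": 0},
    {"offset": [0, 0.008, 0.01], "spin": 0},
    {"offset": [0, 0.012, 0.016], "spin": 0},
    {"offset": [0, 0.016, 0.02], "spin": 0},
    {"offset": [0, 0.02, 0.024], "spin": 0}
  ],
  "gripper": -1
}}

```text
time: 6.5
tool_pos: [0.6365, 0.0844, 0.0374]
tcp_rot: [[-0.086, 0.996, -0.0], [0.996, 0.086, -0.0], [-0.0, -0.0, -1.0]]
wrist_force: [-1.0, -0.4, -0.2]
grip_width: 1.001
grasp_force: 0.0
```

Run:
```python
from h import *
where(); o=readout.get_obs()
f=grab('wrist','w2.png')
```

```text
stand xyz mm [41.4 81.9 37.4] t 6.5 yaw of y 4.95 F [-1.  -0.4 -0.2] w 1.0011402450899445
```

View pics/w2.png

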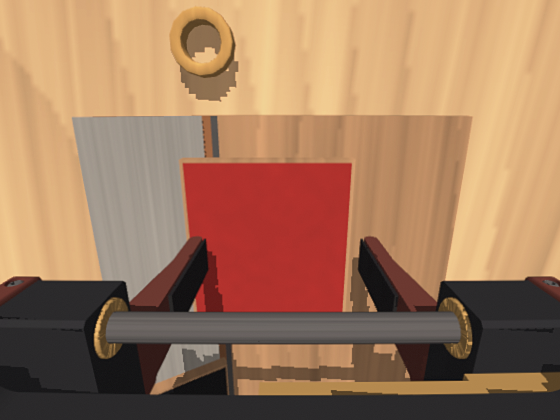

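The red face is up, spanning (182,160)–(352,160), between the fingers. I'll check its height and flatness.

Run:
```python
from h import *
o=readout.get_obs(); f=grab('wrist')
for p in [(192,170),(342,170),(225,290),(340,290),(265,220)]: print(p,(1e3*st(world(f,*p,obs=o))).round(1))
```

```text
(192, 170) [ -9.4 127.6  26. ]
(342, 170) [ 76.  127.7  26.4]
(225, 290) [ 5.3 49.7 26.3]
(340, 290) [79.1 49.9 26.5]
(265, 220) [31.8 97.5 26.3]
```

Call:
{"name": "carry_out", "arguments": {
  "deltas": [
    {"offset": [0, 0.004, -0.02], "spin": 0},
    {"offset": [0, 0.004, -0.1], "spin": 0},
    {"offset": [0, 0.004, -0.2], "spin": 0},
    {"offset": [0, 0.004, -0.25], "spin": 0},
    {"offset": [0, 0.004, -0.25], "spin": 0}
  ]
}}

```text
time: 7.1
tool_pos: [0.6412, 0.0846, 0.1682]
tcp_rot: [[-0.086, 0.996, 0.008], [0.996, 0.086, 0.002], [0.001, 0.008, -1.0]]
wrist_force: [0.1, 0.7, 0.8]
grip_width: 1.0
grasp_force: 0.0
```

Run:
```python
from h import *
o=readout.get_obs(); where(); f=grab('wrist'); g=grab('top')
im=g['image'].astype(int); m=((im[...,0]>140)&(im[...,1]<70)&(im[...,2]<70)).astype(np.uint8); m[:,410:]=0
v,u=np.nonzero(m); print(u.mean(),v.mean(),len(u))
if len(u): print((1e3*st(world(g,u.mean(),v.mean()))).round(1))
k=(im.sum(2)<90).astype(np.uint8)[190:245,310:395]; print(k.mean())
for p in [(315,190),(385,187),(391,244),(319,247)]: print((1e3*st(world(g,*p))).round(1))
```

```text
stand xyz mm [ 46.   81.7 168.2] t 7.1 yaw of y 4.93 F [0.1 0.7 0.8] w 1.0003771281735825
262.9179487179487 166.34139194139195 1365
[33.6 43.8 25.6]
0.019251336898395723
[ -3.4 -29.   15.5]
[  -3.9 -132.8    8.1]
[ -86.4 -123.3   61.7]
[-84.5 -25.4  62.4]
```

```bash
python3 -c "from h import *; print(workorder.finish_job())"
```

```text
the job is handed in; nothing more can be done
None
```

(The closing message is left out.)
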